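# Start a disc repair on programme 4

## Robot

A 6-joint arm with a two-finger parallel gripper is mounted at the origin on the work surface. World frame = base frame: x ahead of the robot, y to its left, z up, the work surface at z = 0. Lengths are in m, angles in degrees, forces in N, time in s.
With the tool pointing down it reaches from about 0.375 to 0.925 m from the base axis. Payload 5.7 kg.
Tool frame: the origin (TCP) lies at the very end of the fingers, on their centre line; the grasp point (between the pads) lies 19 mm behind it; z points along the fingers, y is the direction in which the jaws open and shut (so a half turn about z gives the same grasp; the last joint's range is limited). The gripper opens to 85 mm and grips with 20 to 120 N. Pads are 22 mm wide; open, the fingers measure 114 mm over their backs; the gripper's body (76 mm by 85 mm) begins 54 mm behind the grasp point. The pads swing forward as they close: fully open they stand 13 mm farther back than shut.
Start: joints at [-83.314, 20.558, 86.54, -0, 72.909, -6.595], TCP at [0.138, -0.584, 0.231] pointing down, gripper open.
Joint ranges: [-170.27, 170.27], [-57.76, 135], [12.27, 136.19], [-55.21, 235.2], [11.17, 155.16], [-170.74, 170.74]. Speed limits (degrees/s): [136.94, 136.94, 180, 180, 180, 180].

## Interface

Orientations are given as [roll, pitch, yaw] about the fixed x, y, z axes, in that order (R = Rz(yaw) Ry(pitch) Rx(roll)).
In Python, from bench import r gives the robot as it stands.
- The arm moves only by the tool drive_tool, never from a script. Its argument "series" is one flat list of numbers, 5 for each row, row after row: the shift along the tool's x, y, z in m, then the turn about the tool's z in rad, then the opening, from -1 (shut) to 1 (fully open). A call has 1 to 10 rows; each row shifts and turns the commanded pose from where the row before left it, along the tool's axes as they then stand; what a row does not reach is not made up. A row lasts 1/8 s, in which the tool goes at most 62.5 mm and 10.7 degrees, less where a joint would pass 70% of its speed; a pose out of reach is approached as far as the arm can. A call is refused whole if a number of a shift passes 0.0625 or a number of a turn 0.188, either way. A call with a gripper value outside its range is refused whole. The fingers move at their own pace and stop on an object; the grip force is fixed at half the most. Time passes only in rows, so rows that do not move let the fingers close. It gives the time, the measured TCP pose, the force and the opening at its end, in the units of the state.
- r.get_obs(): the state, without advancing time (a new reading comes with each control period).
- r.get_image(name): name is "side" or "top" or "wrist"; returns the picture (400x640x3 uint8, blue, green, red); there is no depth.
- r.camera_params(name): a dict with "intrinsics" (3x3 intrinsics, pixels), "view" (4x4, takes a point from world to camera coordinates); the wrist camera has in their place "T_tool_cam" (4x4, takes a point from camera to tool coordinates, whose origin is the TCP and whose axes are the flange's). Camera axes: x right, y up, looking along -z (the intrinsics and any distortion apply to the point x, -y, -z); pixel columns grow to the right and rows downward; lengths in m; the calibration is good to about 2 mm. A picture is of the moment at which its call begins: read the wrist's pose just before it. camera_params takes no time and is no camera call.
- r.job_done(): hands the job in, once; it reports no verdict.
Trained networks look in the newest picture that a camera, given by its name, has taken for a name from the list of things; names that differ only in an ending like _2 or _b are one class to them, and where a whole thing is asked for, a point or a joint stands for the part that bears it (a point fixed in the world has none). Each returns a list of dicts, best first, with "conf" (0 to 1); they miss things now and then, are a little off and sometimes report something else, mostly with a low value. They report only what shows in the picture. A call takes as long as a camera call.
- r.recognise(camera, query): "xyz" ([x, y, z] in m, in the coordinates of the camera as it stood for that picture, good to about 4 mm: the middle of the surface that is visible of it).
- r.cut_out(camera, query): "pixels" (400x640 bool, what is visible of it).
The state is a dict: "clock": time; "qpos": joint angles; "qvel": joint speeds; "joint_efforts": joint torques, N m; "tool_pos": TCP position; "tcp_rot": TCP orientation; "contact_force": force on the tool from outside, world axes, zero at the start; "wrist_torque": the same for the moment, N m; "finger_gap": opening from 0.0 (shut) to 1.0 (fully open).
Only numpy, scipy, OpenCV 4.12 (cv2) and the standard library are available. Lean on these libraries where they do the work, as an engineer would, in place of code of your own. Each camera call takes 0.05 s, during which the arm holds its last target.

## Task

A scratched disc lies in the disc repair machine. Push the open lid fully shut with a fingertip, and turn the programme selector to programme 4 (four clicks clockwise from its off stop) by pushing its lever with a fingertip; then press the round start button right in and let it go. Do not pinch the selector or lift anything, do not press the square stop button, and leave the other things on the machine and the table where they are.

Things in the scene. Friction and masses are not known exactly. Their poses are not given: they have to be found in the camera images.
- buffer: Disc repair machine, fixed: light grey case 274 mm (x, front to back) x 364 mm (y) x 120 mm high (flat top deck). Origin under its centre at table height; x from its front (robot's side) to its back, y to its left, z up. Left half: disc well under the lid. Right half: grey control panel with the selector (axis x 20, y -105 mm), in front of it the start (x -85, y -65) and stop (x -85, y -145) buttons.
- lid (a joint): Angle of the lid, rad: 0 fully shut, about 0.9 to 1.25 at the start. Hinge along y at the back; the hinge is stiff, so the lid stays at any angle it is left in and about 1 to 2 N at its free edge moves it, down to shut.
- lid_hinge (a point): Middle of the lid's hinge line (machine frame x 108, y 90, z 121 mm). The lid is a slab 195 mm long from the hinge (towards the front when shut), 176 mm wide along y and 12 mm thick, above the hinge line when shut: grey frame with a clear window.
- lid_edge (a point): Middle of the lid's free edge, on its outer (upper) face, 195 mm from the hinge line; moves with the lid. When shut it is at machine frame x -87, y 90, z 133 mm.
- selector (a joint): Angle of the programme selector, rad, growing clockwise from above: 0 at off (anticlockwise stop), one click per 30 degrees (0.5236): programmes 1 to 6, so 4 is 2.094; 6 (3.14) is the other stop. A sprung detent: push past half-way (2 to 3 N at the lever's end) and it jumps on into the next position by itself, away from the finger. Starts at off, 1 or 2.
- selector_axis (a point): On the selector's turning axis, at the knob's top, 26 mm above the deck; hub 33 mm in diameter (skirt 42). Site x runs along the lever to its tip. The lever points at off to the machine's left (its +y), at 3 to its back (+x), at 6 to its right (-y). Round it on the panel, from 55 mm off the axis, a small ring marks off and dark ticks that grow longer mark 1 to 6.
- selector_tip (a point): End of the selector's lever, 50 mm from the axis and 15 mm above the deck. The lever is a bar 12 mm wide that stands from 4 to 26 mm above the deck, from the hub to this end; a white line runs along its top.
- start (a joint): Travel of the round start button, m: 0 out, 0.005 fully pressed; a spring returns it; 5 N presses it fully, 1.5 N starts to move it. It counts as pressed beyond 0.004.
- start_top (a point): Centre of the top of the start button: round, 32 mm in diameter, 10 mm above the deck.
- stop (a joint): Travel of the stop button, m (0 out, 0.005 pressed). Not to be pressed.
- stop_top (a point): Centre of the top of the stop button: square, 25 mm, 10 mm above the deck.
- paste_jar: Bystander: closed jar 38 mm in diameter, 34 mm high, standing on the deck at the back right behind the selector. Origin at its foot's centre.
- fluid_bottle: Bystander: closed bottle 54 mm in diameter, 135 mm high, on the table beside the machine's right side. Origin at its foot's centre.
- disc_case: Bystander: one disc case 125 x 142 x 10 mm, flat on the table. Origin under its centre.
- case_stack: Bystander: stack of disc cases 125 x 142 x 60 mm on the table, right. Origin under its centre.
- cake_box: Bystander: round box of blank discs, 132 mm in diameter, 82 mm high, on the table, left. Origin under its centre.
- label_roll: Bystander: roll of labels 84 mm in diameter, 35 mm high, lying on the table. Origin under its centre.
- usb_stick: Bystander: memory stick 56 x 18 x 9 mm, lying on the deck along the front edge, in front of the lid. Origin under it.

How it is judged (in metres and radians):
On the way, in this order (a step that is already met when the one before it is completed fails the run):
1. the lid is fully shut and the selector stands at programme 4 (value of joint lid below 0.035 rad and value of joint selector between 1.9644 and 2.2244 rad), for 0.3 s.
2. the start button is pressed in (value of joint start above 0.004 m), for 0.05 s.
At the end, for the whole second after the job is handed in: The lid is shut (within 0.035 rad), the selector rests at programme 4 (within 0.13 rad of 2.094), and both buttons are out (all of step 1 and value of joint each of start, stop below 0.0015 m); the robot touches nothing.
It fails at once if start is pressed while the lid is open or the selector is not at programme 4 (value of joint start above 0.003 m and not (value of joint lid below 0.035 rad and value of joint selector between 1.9644 and 2.2244 rad)).
It fails at once if the stop button is pressed (value of joint stop above 0.0025 m).
It fails at once if the selector is pinched between the fingers (pressed on both flanks at once) ((contact force between the fingers and selector_c2 above 1.5 N or contact force between the fingers and selector_c3 above 1.5 N) and (contact force between the fingers and selector_c4 above 1.5 N or contact force between the fingers and selector_c5 above 1.5 N)).
It fails at once if the lid is lifted further open (value of joint lid above 1.4 rad).
It fails at once if a bystander is lifted, carried, knocked over or pushed more than 25 mm (distance of any of paste_jar, fluid_bottle, disc_case, case_stack, cake_box, label_roll, usb_stick from where it was at the start of the episode above 0.025 m or angle between any of paste_jar, fluid_bottle, disc_case, case_stack, cake_box, label_roll, usb_stick's own z axis and vertical above 0.5 rad).
It also fails if it takes over 58 s, if anything falls off the work surface, if the arm or the gripper's body presses on something with over 40 N, if the wrist force passes 120 N, or if a joint passes its speed limit or range.

## Working session

There is one attempt and no reset: what is moved stays moved. The work goes in short steps, Python scripts to look and compute and a tool call to move; the robot and the scene stay as the last step left them, time stands still between calls to the robot, and variables do not carry over. Pictures are saved under pics/ and viewed, and the job is handed in when it is done.

Besides the shell and the picture viewer there is one more tool, called after "Emit:" as a command line: name --argument value ..., lists and objects as JSON in quotes. drive_tool: Moves the arm, as the interface text tells. Its arguments: {"type":"object","properties":{"series":{"type":"array","items":{"type":"number"}}},"required":["series"]}

```bash
mkdir -p pics; ls; cat > h.py <<'E'
import numpy as np, cv2
from bench import r
from scipy.spatial.transform import Rotation as R
def T_tool():
    o=r.get_obs(); T=np.eye(4); T[:3,:3]=R.from_euler('xyz',o['tcp_rot'],degrees=True).as_matrix(); T[:3,3]=o['tool_pos']; return T
def cam2world(name,T=None):
    p=r.camera_params(name)
    if name=='wrist': return T@np.array(p['T_tool_cam'])
    return np.linalg.inv(np.array(p['view']))
def proj(name,P,T=None):
    p=r.camera_params(name);K=np.array(p['intrinsics']);P=np.atleast_2d(P)
    V=np.linalg.inv(cam2world(name,T)); c=P@V[:3,:3].T+V[:3,3]
    return (c[:,0]/-c[:,2]*K[0,0]+K[0,2]), (-c[:,1]/-c[:,2]*K[1,1]+K[1,2])
def onplane(name,uv,z,T=None):
    p=r.camera_params(name);K=np.array(p['intrinsics']);M=cam2world(name,T)
    uv=np.atleast_2d(uv).astype(float)
    d=np.c_[(uv[:,0]-K[0,2])/K[0,0],-(uv[:,1]-K[1,2])/K[1,1],-np.ones(len(uv))]@M[:3,:3].T
    s=(z-M[2,3])/d[:,2]; return M[:3,3]+d*s[:,None]
E
python3 - <<'E'
from h import *
o=r.get_obs(); print({k:np.round(v,3) for k,v in o.items()})
for n in ['side','top','wrist']:
    T=T_tool(); im=r.get_image(n); cv2.imwrite(f'pics/a_{n}.png',im)
    p=r.camera_params(n); print(n,[k for k in p], np.round(cam2world(n,T),3).tolist(), np.round(p['intrinsics'],1).tolist())
    for q in ['buffer','lid_edge','lid_hinge','selector_axis','selector_tip','start_top','stop_top','paste_jar','usb_stick','fluid_bottle','case_stack','cake_box']:
        d=r.recognise(n,q)
        M=cam2world(n,T)
        for e in d[:2]:
            print(n,q,round(e['conf'],2),np.round(M[:3,:3]@e['xyz']+M[:3,3],3))
E
```

```text
pics
{'clock': np.float64(0.0), 'qpos': array([-8.3315e+01,  2.0599e+01,  8.6601e+01,  2.0000e-03,  7.2908e+01,
       -6.5940e+00]), 'qvel': array([ 0.021, -0.037, -0.073,  0.005, -0.036,  0.018]), 'joint_efforts': array([-0.0000e+00, -5.2761e+01, -2.7862e+01, -0.0000e+00,  1.3000e-02,
        0.0000e+00]), 'tool_pos': array([ 0.138, -0.583,  0.23 ]), 'tcp_rot': array([-1.79892e+02, -1.40000e-02,  1.32790e+01]), 'contact_force': array([ 0.072, -0.443,  0.69 ]), 'wrist_torque': array([ 0.037, -0.029,  0.001]), 'finger_gap': np.float64(1.002)}
side ['intrinsics', 'view'] [[0.985, 0.117, -0.129, 0.331], [-0.173, 0.731, -0.66, -1.098], [0.017, 0.672, 0.74, 1.362], [0.0, 0.0, 0.0, 1.0]] [[502.9, 0.0, 318.0], [0.0, 502.9, 191.4], [0.0, 0.0, 1.0]]
side buffer 0.86 [0.587 0.049 0.121]
side buffer 0.68 [0.52  0.437 0.086]
side lid_edge 0.59 [0.662 0.164 0.229]
side lid_hinge 0.48 [ 0.618 -0.166  0.082]
side selector_axis 0.54 [ 0.596 -0.01   0.145]
side selector_axis 0.35 [0.665 0.165 0.233]
side selector_tip 0.67 [ 0.595 -0.021  0.146]
side start_top 0.61 [ 0.686 -0.069  0.154]
side start_t
[... 574 characters left out ...]
 buffer 0.63 [0.573 0.1   0.118]
top lid_edge 0.84 [0.642 0.181 0.263]
top lid_hinge 0.75 [0.643 0.179 0.263]
top selector_axis 0.78 [ 0.59  -0.004  0.146]
top selector_tip 0.78 [ 0.591 -0.     0.148]
top selector_tip 0.16 [0.642 0.182 0.265]
top start_top 0.58 [0.493 0.04  0.128]
top stop_top 0.42 [ 0.484 -0.037  0.132]
top paste_jar 0.55 [ 0.678 -0.057  0.157]
top case_stack 0.84 [ 0.56  -0.469  0.058]
top case_stack 0.66 [ 0.342 -0.313  0.038]
top cake_box 0.94 [0.514 0.459 0.081]
wrist ['intrinsics', 'T_tool_cam'] [[0.229, 0.931, 0.283, 0.211], [-0.973, 0.219, 0.066, -0.567], [-0.001, -0.291, 0.957, 0.374], [0.0, 0.0, 0.0, 1.0]] [[349.9, 0.0, 317.7], [0.0, 349.9, 195.6], [0.0, 0.0, 1.0]]
```

View pics/a_side.png

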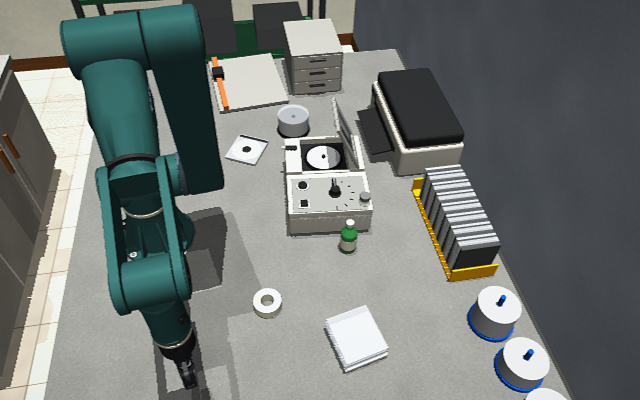

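View pics/a_top.png

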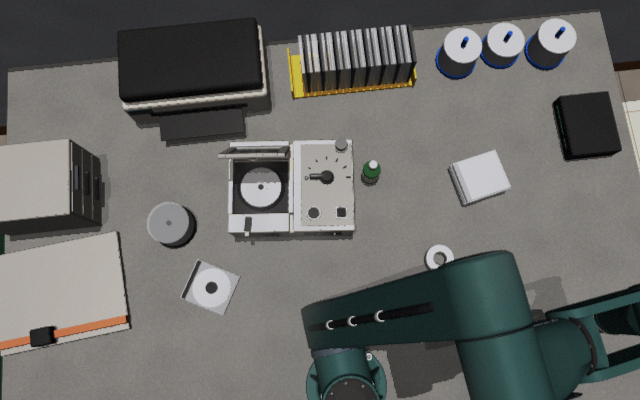

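The side view shows the machine at about (330,180) with its lid open. In the top view it spans about (228–355, 140–237), with the lever pointing left, towards +y. I'll zoom in on both.

```bash
python3 - <<'E'
from h import *
a=cv2.imread('pics/a_top.png')[125:250,215:370]; b=cv2.imread('pics/a_side.png')[90:245,270:400]
cv2.imwrite('pics/b_top.png',cv2.resize(a,None,fx=5,fy=4.8,interpolation=cv2.INTER_CUBIC)[:, :])
cv2.imwrite('pics/b_side.png',cv2.resize(b,None,fx=3.8,fy=3.8,interpolation=cv2.INTER_CUBIC))
E
```

```text
(no output)
```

View pics/b_top.png

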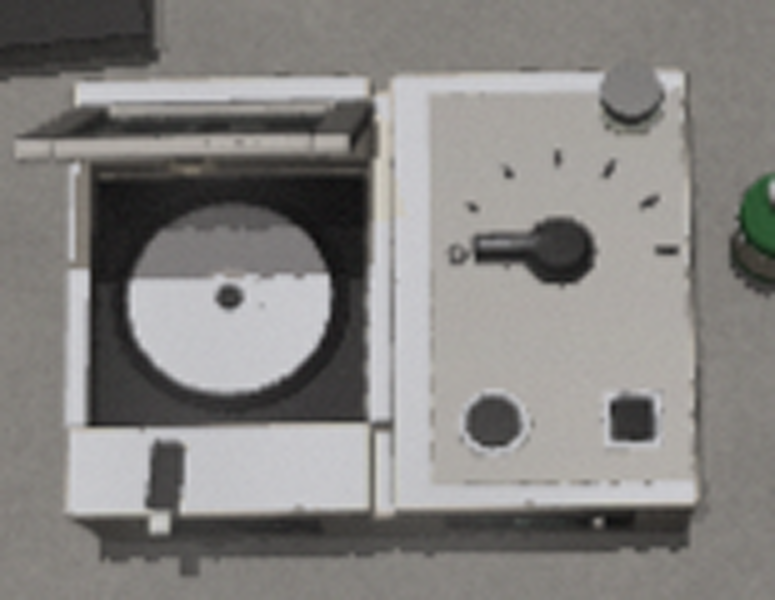

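View pics/b_side.png

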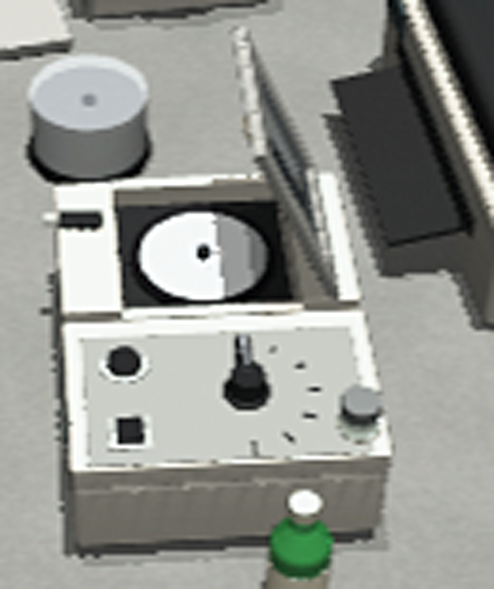

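```bash
python3 - <<'E'
from h import *
from scipy.optimize import least_squares
top=[((493,420),(-85,-65,130)),((633,418),(-85,-145,130)),((697,505),(-137,-182,120)),((688,73),(137,-182,120)),((67,515),(-137,182,120)),((77,85),(137,182,120)),((562,250),(20,-105,146))]
side=[((125,362),(-85,-65,130)),((130,430),(-85,-145,130)),((57,187),(-137,182,120)),((72,470),(-137,-182,120)),((387,455),(137,-182,120))]
data=[]
for (u,v),m in top: data.append(('top',215+(u+.5)/5-.5,125+(v+.5)/4.8-.5,np.array(m)/1e3))
for (u,v),m in side: data.append(('side',270+(u+.5)/3.8-.5,90+(v+.5)/3.8-.5,np.array(m)/1e3))
def M(x,p): 
    c,s=np.cos(x[2]),np.sin(x[2]); return np.array([x[0]+c*p[0]-s*p[1],x[1]+s*p[0]+c*p[1],p[2]])
def res(x,cams=('top','side')):
    e=[]
    for n,u,v,p in data:
        if n in cams:
            a,b=proj(n,M(x,p)); e+=[a[0]-u,b[0]-v]
    return np.array(e)
for c in (('top',),('side',),('top','side')):
    s=least_squares(res,[.57,.1,0],args=(c,),loss='soft_l1'); print(c,np.round(s.x,4),np.round(res(s.x,c),1).tolist())
x=s.x
for n,p in dict(start=(-85,-65,130),stop=(-85,-145,130),axis=(20,-105,146),tip=(20,-55,135),hinge=(108,90,121),edge_shut=(-87,90,133),usb=(-115,90,120)).items():
    print(n,np.round(M(x,np.array(p)/1e3),4))
# lid angle: top free-edge corners
E
```

```text
('top',) [ 0.5823  0.095  -0.0949] [0.3, 0.5, 0.2, 0.5, 0.6, 0.7, 0.0, -0.6, -0.7, 0.5, -0.4, -1.3, -0.1, -1.2]
('side',) [ 0.589   0.0956 -0.0952] [-0.2, -0.4, -0.1, -0.3, -0.2, -0.8, -0.3, 0.7, 1.5, 0.4]
('top', 'side') [ 0.5842  0.095  -0.0939] [0.2, -0.2, 0.1, -0.2, 0.6, -0.0, -0.1, -1.3, -0.7, -0.1, -0.5, -1.8, -0.2, -1.9, -1.6, -0.1, -1.5, 0.0, -1.6, -0.5, -1.7, 1.1, 0.1, 0.7]
start [0.4935 0.0383 0.13  ]
stop [ 0.486  -0.0414  0.13  ]
axis [ 0.5943 -0.0114  0.146 ]
tip [0.599  0.0384 0.135 ]
hinge [0.7002 0.1745 0.121 ]
edge_shut [0.506  0.1928 0.133 ]
usb [0.4782 0.1954 0.12  ]
```

```bash
cat >> h.py <<'E'
def plan(p,yaw,wps,g=-1):
    """wps: (x,y,z,yaw,n); prints rounded rows, tracks rounding"""
    p=np.array(p,float); y=np.radians(yaw)
    for w in wps:
        t=np.array(w[:3]);ty=np.radians(w[3]);n=w[4]
        p0=p.copy();y0=y
        for i in range(n):
            tp=p0+(t-p0)*(i+1)/n; tyw=y0+(ty-y0)*(i+1)/n
            d=tp-p
            s=np.round([d[0]*np.cos(y)+d[1]*np.sin(y), d[0]*np.sin(y)-d[1]*np.cos(y), -d[2]],4); dy=round(-(tyw-y),3)
            print(f"{s[0]:g},{s[1]:g},{s[2]:g},{dy:g},{g}", '' if np.abs(s).max()<.0625 else 'BIG', np.round(tp,3))
            p=p+np.array([s[0]*np.cos(y)+s[1]*np.sin(y), s[0]*np.sin(y)-s[1]*np.cos(y), -s[2]]); y-=dy
    print('end',np.round(p,4),np.degrees(y))
E
python3 - <<'E'
from h import *
plan([.138,-.584,.231],13.281,[(.18,-.52,.36,13.281,3),(.46,.04,.42,84.6,15)])
E
```

```text
0.0185,-0.0175,-0.043,-0,-1  [ 0.152 -0.563  0.274]
0.0186,-0.0176,-0.043,-0,-1  [ 0.166 -0.541  0.317]
0.0185,-0.0175,-0.043,-0,-1  [ 0.18 -0.52  0.36]
0.0267,-0.032,-0.004,-0.083,-1  [ 0.199 -0.483  0.364]
0.0294,-0.0298,-0.004,-0.083,-1  [ 0.217 -0.445  0.368]
0.0316,-0.0272,-0.004,-0.083,-1  [ 0.236 -0.408  0.372]
0.0338,-0.0244,-0.004,-0.083,-1  [ 0.255 -0.371  0.376]
0.0358,-0.0216,-0.004,-0.083,-1  [ 0.273 -0.333  0.38 ]
0.0374,-0.0186,-0.004,-0.083,-1  [ 0.292 -0.296  0.384]
0.0388,-0.0153,-0.004,-0.083,-1  [ 0.311 -0.259  0.388]
0.0399,-0.0122,-0.004,-0.083,-1  [ 0.329 -0.221  0.392]
0.0408,-0.0087,-0.004,-0.083,-1  [ 0.348 -0.184  0.396]
0.0414,-0.0054,-0.004,-0.083,-1  [ 0.367 -0.147  0.4  ]
0.0417,-0.0019,-0.004,-0.083,-1  [ 0.385 -0.109  0.404]
0.0417,0.0016,-0.004,-0.083,-1  [ 0.404 -0.072  0.408]
0.0415,0.005,-0.004,-0.083,-1  [ 0.423 -0.035  0.412]
0.0408,0.0085,-0.004,-0.083,-1  [0.441 0.003 0.416]
0.0401,0.0118,-0.004,-0.083,-1  [0.46 0.04 0.42]
end [0.46 0.04 0.42] 84.61424549378746
```

Emit:
drive_tool --series '[0.0185,-0.0175,-0.043,0,-1,0.0185,-0.0175,-0.043,0,-1,0.0185,-0.0175,-0.043,0,-1,0.0267,-0.032,-0.004,-0.083,-1,0.0294,-0.0298,-0.004,-0.083,-1,0.0316,-0.0272,-0.004,-0.083,-1,0.0338,-0.0244,-0.004,-0.083,-1,0.0358,-0.0216,-0.004,-0.083,-1,0.0374,-0.0186,-0.004,-0.083,-1,0.0388,-0.0153,-0.004,-0.083,-1]'

```text
clock: 3.2
tool_pos: [0.3109, -0.2575, 0.3886]
tcp_rot: [180.0, -0.0, 46.7]
contact_force: [0.5, 0.6, 0.4]
finger_gap: -0.005
```

Emit:
drive_tool --series '[0.0399,-0.0122,-0.004,-0.083,-1,0.0408,-0.0087,-0.004,-0.083,-1,0.0414,-0.0054,-0.004,-0.083,-1,0.0417,-0.0019,-0.004,-0.083,-1,0.0417,0.0016,-0.004,-0.083,-1,0.0415,0.005,-0.004,-0.083,-1,0.0408,0.0085,-0.004,-0.083,-1,0.0401,0.0118,-0.004,-0.083,-1,0,0,0,0,-1]'

```text
clock: 4.32
tool_pos: [0.4607, 0.0421, 0.4204]
tcp_rot: [180.0, -0.1, 84.9]
contact_force: [0.0, 0.1, 0.7]
finger_gap: 0.001
```

```bash
python3 - <<'E'
from h import *
o=r.get_obs(); print({k:np.round(v,3) for k,v in o.items()})
n='wrist'
T=T_tool(); im=r.get_image(n); cv2.imwrite(f'pics/c_{n}.png',im);np.save('Tc.npy',T)
M=cam2world(n,T)
print(np.round(r.camera_params(n)['T_tool_cam'],3).tolist())
for q in ['selector_axis','selector_tip','start_top','stop_top','lid_edge']:
    for e in r.recognise(n,q)[:1]: print(n,q,round(e['conf'],2),np.round(M[:3,:3]@e['xyz']+M[:3,3],3))
E
```

```text
{'clock': np.float64(4.325), 'qpos': array([-3.3870e+00,  1.6210e+00,  8.4709e+01,  5.1000e-02,  9.3639e+01,
        1.7620e+00]), 'qvel': array([-2.637, -1.03 ,  1.769, -1.771,  0.584, -0.117]), 'joint_efforts': array([ 1.3400e+00, -3.3712e+01, -3.2716e+01,  3.9900e-01, -1.3300e-01,
        2.2000e-02]), 'tool_pos': array([0.461, 0.042, 0.42 ]), 'tcp_rot': array([ 1.79971e+02, -5.10000e-02,  8.48540e+01]), 'contact_force': array([0.042, 0.079, 0.681]), 'wrist_torque': array([-0.042, -0.047, -0.004]), 'finger_gap': np.float64(0.001)}
[[-0.001, 0.957, 0.291, 0.074], [1.0, 0.001, 0.0, 0.0], [-0.0, 0.291, -0.957, -0.143], [0.0, 0.0, 0.0, 1.0]]
wrist selector_axis 0.97 [ 0.598 -0.004  0.146]
wrist selector_tip 0.78 [0.597 0.    0.148]
wrist start_top 0.73 [0.492 0.039 0.131]
wrist stop_top 0.9 [ 0.488 -0.034  0.125]
wrist lid_edge 0.86 [0.632 0.135 0.296]
```

View pics/c_wrist.png

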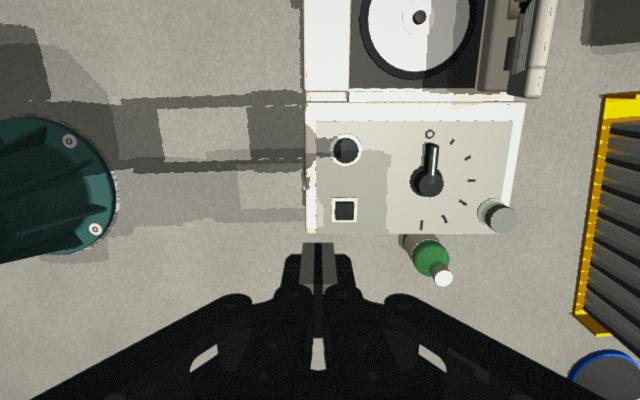

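```bash
python3 - <<'E'
from h import *
a=cv2.imread('pics/c_wrist.png')
cv2.imwrite('pics/c_zoom.png',cv2.resize(a[90:245,300:560],None,fx=3,fy=3,interpolation=cv2.INTER_CUBIC))
T=np.load('Tc.npy')
for h in (0,.01,.02,.03,.04):
  for x in (.011,-.011):
    P=np.array([[x,-.015,-h],[x,.015,-h]])@T[:3,:3].T+T[:3,3]; print(h,x,[np.round(v,0) for v in proj('wrist',P,T)])
E
```

```text
0 0.011 [array([283., 351.]), array([238., 238.])]
0 -0.011 [array([284., 349.]), array([282., 282.])]
0.01 0.011 [array([280., 353.]), array([247., 247.])]
0.01 -0.011 [array([282., 351.]), array([294., 294.])]
0.02 0.011 [array([278., 355.]), array([258., 258.])]
0.02 -0.011 [array([280., 354.]), array([307., 307.])]
0.03 0.011 [array([275., 358.]), array([271., 271.])]
0.03 -0.011 [array([277., 356.]), array([323., 323.])]
0.04 0.011 [array([271., 361.]), array([286., 286.])]
0.04 -0.011 [array([274., 359.]), array([341., 341.])]
```

View pics/c_zoom.png

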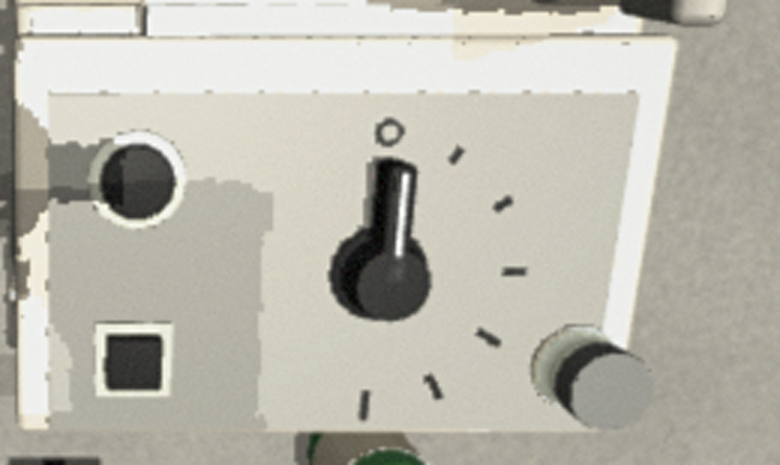

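```bash
cat > fit.py <<'E'
from h import *
from scipy.optimize import least_squares
T=np.load('Tc.npy')
top=[((493,420),(-85,-65,130)),((633,418),(-85,-145,130)),((562,250),(20,-105,146))]
side=[((125,362),(-85,-65,130)),((130,430),(-85,-145,130))]
w=[((137,181),(-85,-65,130)),((134,362),(-85,-145,130)),((393,283),(20,-105,146)),((397,165),(20,-55,146)),((20,430),(-137,-182,120))]
data=[]
for (u,v),m in top: data.append(('top',215+(u+.5)/5-.5,125+(v+.5)/4.8-.5,np.array(m)/1e3))
for (u,v),m in side: data.append(('side',270+(u+.5)/3.8-.5,90+(v+.5)/3.8-.5,np.array(m)/1e3))
for (u,v),m in w: data.append(('wrist',300+(u+.5)/3-.5,90+(v+.5)/3-.5,np.array(m)/1e3))
def M(x,p): 
    c,s=np.cos(x[2]),np.sin(x[2]); return np.array([x[0]+c*p[0]-s*p[1],x[1]+s*p[0]+c*p[1],p[2]])
def res(x,cams):
    e=[]
    for n,u,v,p in data:
        if n in cams:
            a,b=proj(n,M(x,p),T); e+=[a[0]-u,b[0]-v]
    return np.array(e)
if __name__=='__main__':
  for c in (('wrist',),('top',),('top','side','wrist')):
    s=least_squares(res,[.57,.1,0],args=(c,),loss='soft_l1'); print(c,np.round(s.x,4),np.round(res(s.x,c),1).tolist())
    for n,p in dict(start=(-85,-65,130),axis=(20,-105,146)).items(): print(n,np.round(M(s.x,np.array(p)/1e3),4))
E
python3 fit.py; python3 - <<'E'
from h import *
n='wrist';T=np.load('Tc.npy')
M=cam2world(n,T)
for cam in ('wrist','top','side'):
  d=r.cut_out(cam,'lid')
  for e in d[:1]:
    m=e['pixels'];print(cam,e['conf'],m.sum()); v,u=np.nonzero(m); print(u.min(),u.max(),v.min(),v.max())
E
```

```text
('wrist',) [ 0.5861  0.0981 -0.0875] [-0.1, -0.1, -0.3, 0.3, 0.1, 0.1, 2.5, -1.1, -1.3, 0.9]
start [0.4957 0.0407 0.13  ]
axis [ 0.5968 -0.0083  0.146 ]
('top',) [ 0.5832  0.0948 -0.1022] [0.1, 0.3, 0.0, 0.5, -0.1, -1.3]
start [0.4921 0.0388 0.13  ]
axis [ 0.5924 -0.0117  0.146 ]
('top', 'side', 'wrist') [ 0.5858  0.0977 -0.0869] [-0.6, -0.8, -0.7, -1.0, -1.3, -2.6, -1.1, -0.6, -0.8, -0.5, -0.2, 0.3, -0.4, 0.7, -0.1, 0.4, 2.3, -0.8, -1.4, 1.2]
start [0.4955 0.0403 0.13  ]
axis [ 0.5966 -0.0087  0.146 ]
wrist 0.64 3878
506 558 0 98
top 0.58 798
218 289 145 159
side 0.95 683
332 359 98 168
```

```bash
python3 - <<'E'
from fit import *
x=[.586,.098,-.090]
for th in (.9,1.0,1.1,1.2,1.25):
  P=[]
  for y in (.178,.002):
    for t in (0,.012):
      r0=.195; P.append(M(x,[.108-r0*np.cos(th)+t*np.sin(th),y,.121+r0*np.sin(th)+t*np.cos(th)]))
  P=np.array(P)
  for c in ('side','top','wrist'):
    u,v=proj(c,P,T); 
    if c=='side': u=(u-270)*3.8;v=(v-90)*3.8
    if c=='top': u=(u-215)*5;v=(v-125)*4.8
    print(th,c,np.round(np.c_[u,v]).astype(int).tolist())
  print(np.round(P[1],3),np.round(P[3],3))
E
```

```text
0.9 side [[180, 53], [191, 46], [197, 181], [209, 174]]
0.9 top [[13, 244], [10, 224], [349, 238], [348, 217]]
0.9 wrist [[481, -186], [501, -195], [451, 96], [467, 96]]
[0.598 0.276 0.281] [0.582 0.1   0.281]
1.0 side [[198, 42], [209, 36], [216, 170], [228, 164]]
1.0 top [[9, 210], [6, 189], [347, 204], [346, 183]]
1.0 wrist [[514, -200], [537, -208], [477, 96], [494, 96]]
[0.615 0.274 0.292] [0.599 0.099 0.292]
1.1 side [[217, 33], [229, 27], [237, 161], [249, 155]]
1.1 top [[5, 175], [4, 153], [345, 169], [344, 147]]
1.1 wrist [[552, -213], [576, -220], [506, 96], [524, 96]]
[0.632 0.273 0.3  ] [0.616 0.097 0.3  ]
1.2 side [[237, 25], [249, 20], [258, 153], [271, 148]]
1.2 top [[3, 139], [2, 117], [344, 133], [343, 110]]
1.2 wrist [[592, -224], [618, -231], [536, 96], [556, 96]]
[0.65  0.271 0.307] [0.635 0.096 0.307]
1.25 side [[247, 21], [259, 17], [269, 149], [283, 145]]
1.25 top [[2, 121], [1, 98], [343, 115], [343, 92]]
1.25 wrist [[613, -229], [639, -235], [552, 96], [572, 97]]
[0.66 0.27 0.31] [0.644 0.095 0.31 ]
```

```bash
python3 - <<'E'
from fit import *
x=[.586,.098,-.090]; Y=84.85
def w(xm,ym,z): p=M(x,[xm,ym,z]); return tuple(p)
a=w(.088,.09,.40); b=w(.088,.09,.287)
th=np.linspace(1.22,0,12); 
wp=[(*w(.108-.18*np.cos(t)+.012*np.sin(t)+.0075,.09,.121+.18*np.sin(t)+.012*np.cos(t)),Y,1) for t in th]
print(a,b)
plan([.460,.040,.420],84.61,[(*a,Y,5),(*b,Y,3),*wp])
E
```

```text
(np.float64(0.6817329099328764), np.float64(0.17972643364165453), np.float64(0.4)) (np.float64(0.6817329099328764), np.float64(0.17972643364165453), np.float64(0.287))
0.032,0.0415,0.004,-0.001,-1  [0.504 0.068 0.416]
0.0319,0.0416,0.004,-0.001,-1  [0.549 0.096 0.412]
0.0319,0.0416,0.004,-0.001,-1  [0.593 0.124 0.408]
0.0319,0.0416,0.004,-0,-1  [0.637 0.152 0.404]
0.0319,0.0416,0.004,-0.001,-1  [0.682 0.18  0.4  ]
-0,0,0.0377,-0,-1  [0.682 0.18  0.362]
-0,0,0.0376,-0,-1  [0.682 0.18  0.325]
-0,0,0.0377,-0,-1  [0.682 0.18  0.287]
-0,-0.0231,-0.0072,-0,-1  [0.659 0.182 0.294]
-0,-0.0188,0.0067,-0,-1  [0.64  0.183 0.287]
-0,-0.018,0.0087,-0,-1  [0.622 0.185 0.279]
-0,-0.017,0.0107,-0,-1  [0.605 0.187 0.268]
-0,-0.0156,0.0124,-0,-1  [0.59  0.188 0.256]
-0,-0.0142,0.0141,-0,-1  [0.575 0.189 0.242]
-0,-0.0125,0.0156,-0,-1  [0.563 0.19  0.226]
-0,-0.0107,0.0169,-0,-1  [0.552 0.191 0.209]
-0,-0.0088,0.018,-0,-1  [0.544 0.192 0.191]
-0,-0.0067,0.0188,-0,-1  [0.537 0.193 0.172]
-0,-0.0047,0.0195,-0,-1  [0.532 0.193 0.153]
-0,-0.0024,0.0198,-0,-1  [0.53  0.193 0.133]
end [0.5298 0.1935 0.133 ] 84.8391831180523
```

Emit:
drive_tool --series '[0.032,0.0415,0.004,0,-1,0.032,0.0415,0.004,0,-1,0.032,0.0415,0.004,0,-1,0.032,0.0415,0.004,0,-1,0.032,0.0415,0.004,-0.002,-1,0,0,0.0377,0,-1,0,0,0.0377,0,-1,0,0,0.03,0,-1,0,0,0,0,-1]'

```text
clock: 5.9
tool_pos: [0.6797, 0.179, 0.2918]
tcp_rot: [-179.6, 0.1, 84.7]
contact_force: [-0.6, -1.0, 0.7]
finger_gap: 0.0
```

```bash
python3 - <<'E'
from h import *
o=r.get_obs();print(o['tool_pos'],o['contact_force'])
cv2.imwrite('pics/d_side.png',cv2.resize(r.get_image('side')[60:245,240:430],None,fx=3,fy=3))
E
```

```text
[0.67967124 0.17899328 0.29178578] [-0.63027915 -0.99139305  0.72728464]
```

View pics/d_side.png

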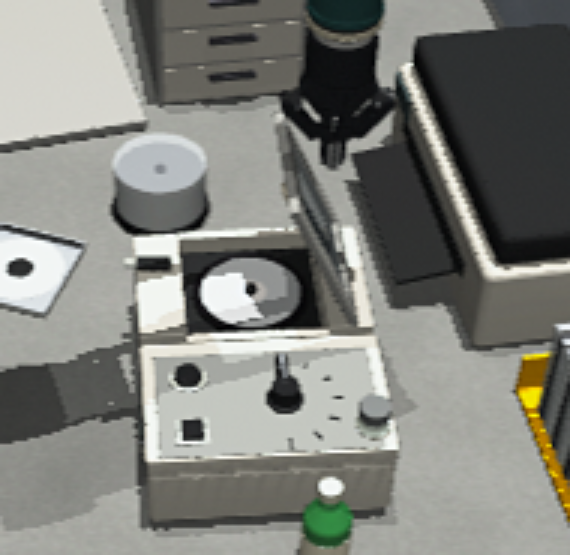

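The closed fingertip at about (333,160) is behind the lid and clear of it. Next I'll sweep the lid shut along the arc.

Emit:
drive_tool --series '[0,-0.0231,0,0,-1,0,-0.0188,0.0067,0,-1,0,-0.018,0.0087,0,-1,0,-0.017,0.0107,0,-1,0,-0.0156,0.0124,0,-1,0,-0.0142,0.0141,0,-1]'

```text
clock: 6.7
tool_pos: [0.5767, 0.1898, 0.2452]
tcp_rot: [179.7, -0.1, 84.7]
contact_force: [0.3, 0.7, 1.1]
finger_gap: 0.001
```

Emit:
drive_tool --series '[0,-0.0125,0.0156,0,-1,0,-0.0107,0.0169,0,-1,0,-0.0088,0.018,0,-1,0,-0.0067,0.0188,0,-1,0,-0.0047,0.0195,0,-1,0,-0.0024,0.017,0,-1,0,0,0,0,-1]'

```text
clock: 7.58
tool_pos: [0.5302, 0.1938, 0.1374]
tcp_rot: [180.0, -0.0, 84.7]
contact_force: [-0.6, -0.0, 1.0]
finger_gap: -0.002
```

Emit:
drive_tool --series '[0,0,0.002,0,-1,0,0,0.002,0,-1,0,0,0,0,-1]'

```text
clock: 7.95
tool_pos: [0.5301, 0.1939, 0.1331]
tcp_rot: [179.9, -0.0, 84.7]
contact_force: [0.5, 0.0, 1.8]
finger_gap: 0.001
```

```bash
python3 - <<'E'
from h import *
o=r.get_obs();print(o['tool_pos'],o['contact_force'],o['clock'])
cv2.imwrite('pics/e_side.png',cv2.resize(r.get_image('side')[60:245,240:430],None,fx=3,fy=3))
E
```

```text
[0.53010192 0.19388574 0.13308768] [0.50751247 0.00559762 1.82027298] 7.95
```

View pics/e_side.png

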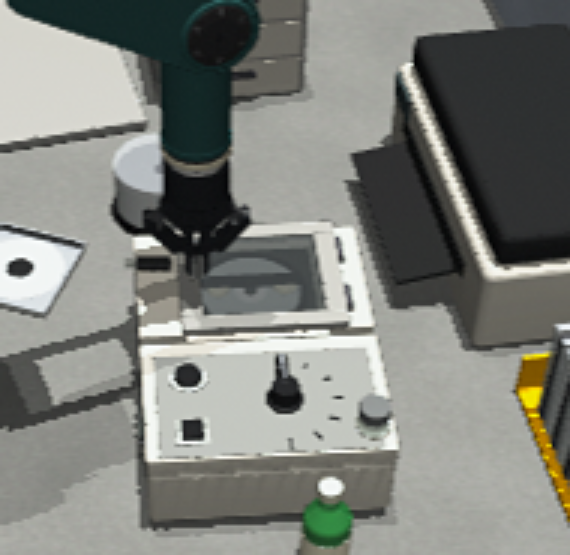

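The lid is now lying down under the finger. I'll press gently until the force rises.

Emit:
drive_tool --series '[0,0,0.001,0,-1,0,0,0.001,0,-1,0,0,0,0,-1]'

```text
clock: 8.38
tool_pos: [0.5302, 0.1939, 0.1329]
tcp_rot: [179.9, -0.0, 84.7]
contact_force: [-4.3, -1.0, 18.4]
finger_gap: 0.004
```

```bash
python3 - <<'E'
from fit import *
x=[.586,.098,-.090]; Y=84.7
def C(phi,z=.134,h=.0075,r0=.038):
    f=np.radians(phi); l=np.array([np.sin(f),np.cos(f)]); t=np.array([np.cos(f),-np.sin(f)])
    q=np.array([.02,-.105])+r0*l-(.006+h)*t
    return tuple(M(x,[q[0],q[1],z]))
s=C(0,h=.030)
print('approach',s)
wp=[(*C(p),Y-p,1) for p in np.arange(0,109,6)]
plan([.5301,.1938,.1302],Y,[(.5301,.1938,.19,Y,2),(s[0],s[1],.19,Y,4),(*s,Y,2),*wp])
E
```

```text
approach (np.float64(0.5640428934755414), np.float64(0.03270922367536455), np.float64(0.134))
0,0,-0.0299,-0,-1  [0.53  0.194 0.16 ]
0,0,-0.0299,-0,-1  [0.53  0.194 0.19 ]
-0.0393,0.0122,-0,-0,-1  [0.539 0.154 0.19 ]
-0.0393,0.0121,0,-0,-1  [0.547 0.113 0.19 ]
-0.0394,0.0122,0,-0,-1  [0.556 0.073 0.19 ]
-0.0393,0.0122,0,-0,-1  [0.564 0.033 0.19 ]
0,-0,0.028,-0,-1  [0.564 0.033 0.162]
0,-0,0.028,-0,-1  [0.564 0.033 0.134]
0.0001,0.0225,0,-0,-1  [0.586 0.031 0.134]
0.0012,0.004,0,0.105,-1  [0.591 0.032 0.134]
0.0012,0.0041,0,0.104,-1  [0.595 0.032 0.134]
0.0012,0.004,0,0.105,-1  [0.599 0.032 0.134]
0.0012,0.004,0,0.105,-1  [0.603 0.031 0.134]
0.0013,0.0041,0,0.105,-1  [0.607 0.03  0.134]
0.0012,0.004,0,0.104,-1  [0.611 0.029 0.134]
0.0012,0.0041,0,0.105,-1  [0.615 0.027 0.134]
0.0012,0.004,0,0.105,-1  [0.619 0.025 0.134]
0.0012,0.0041,0,0.104,-1  [0.622 0.023 0.134]
0.0012,0.004,0,0.105,-1  [0.625 0.02  0.134]
0.0012,0.004,0,0.105,-1  [0.628 0.017 0.134]
0.0013,0.0041,0,0.105,-1  [0.631 0.013 0.134]
0.0012,0.004,0,0.104,-1  [0.633 0.01  0.134]
0.0012,0.0041,0,0.105,-1  [0.634 0.006 0.134]
0.0012,0.004,0,0.105,-1  [0.636 0.002 0.134]
0.0012,0.0041,0,0.105,-1  [ 0.636 -0.002  0.134]
0.0012,0.004,0,0.104,-1  [ 0.637 -0.007  0.134]
0.0012,0.0041,0,0.105,-1  [ 0.637 -0.011  0.134]
end [ 0.6367 -0.0109  0.134 ] -23.30254438216017
```

Emit:
drive_tool --series '[0,0,-0.02,0,-1,0,0,-0.04,0,-1,0,0,0,0,-1]'

```text
clock: 8.75
tool_pos: [0.5319, 0.1944, 0.1937]
tcp_rot: [179.7, -0.1, 84.7]
contact_force: [0.6, 1.1, -0.3]
finger_gap: -0.002
```

```bash
python3 - <<'E'
from h import *
o=r.get_obs();print(o['tool_pos'],o['tcp_rot'],o['contact_force'],o['clock'])
a=r.get_image('side')[60:245,240:430]
b=r.get_image('wrist')
cv2.imwrite('pics/f_side.png',cv2.resize(a,None,fx=3,fy=3));cv2.imwrite('pics/f_w.png',b)
E
```

```text
[0.53186464 0.19438991 0.19365639] [ 1.79656527e+02 -1.20510603e-01  8.47327276e+01] [ 0.58880129  1.06770547 -0.30452707] 8.75
```

View pics/f_side.png

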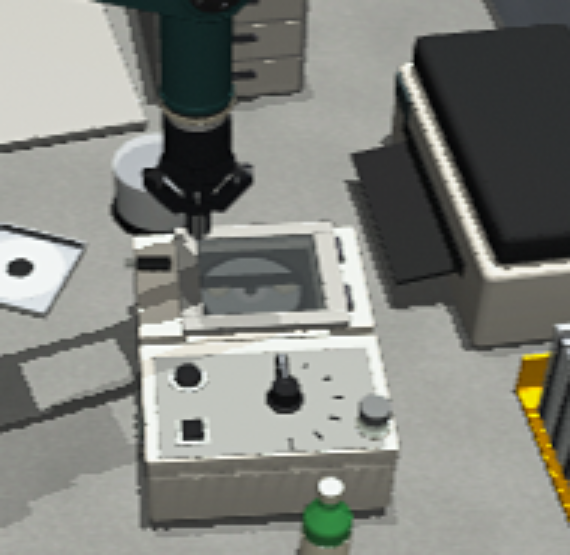

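View pics/f_w.png

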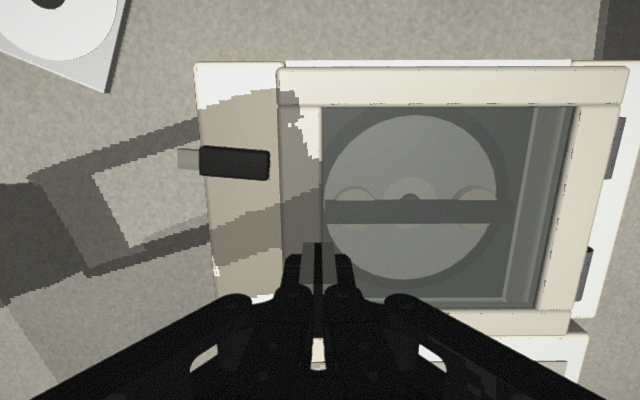

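The lid is down flat and the stick hasn't moved. Next I'll go in front of the lever.

Emit:
drive_tool --series '[-0.0393,0.0122,0,0,-1,-0.0393,0.0122,0,0,-1,-0.0393,0.0122,0,0,-1,-0.0393,0.0122,0,0,-1,0,0,0.028,0,-1,0,0,0.028,0,-1,0,0,0,0,-1]'

```text
clock: 9.72
tool_pos: [0.5606, 0.0328, 0.1313]
tcp_rot: [-179.6, 0.0, 84.7]
contact_force: [-0.2, 0.7, 0.6]
finger_gap: 0.003
```

```bash
python3 - <<'E'
from h import *
o=r.get_obs();print(o['tool_pos'],o['tcp_rot'],o['contact_force'],o['clock'])
T=T_tool();b=r.get_image('wrist')
cv2.imwrite('pics/g_w.png',b);np.save('Tg.npy',T)
for e in r.recognise('wrist','selector_axis')[:1]: M=cam2world('wrist',T);print(e['conf'],M[:3,:3]@e['xyz']+M[:3,3])
E
```

```text
[0.56056391 0.03277303 0.13132189] [-1.79567554e+02  6.27833186e-03  8.47055141e+01] [-0.19229381  0.68518311  0.58573249] 9.725
0.77 [0.60232318 0.02650549 0.14643392]
```

View pics/g_w.png

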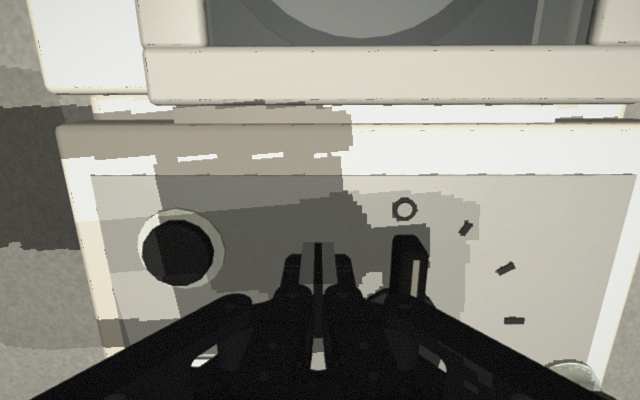

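```bash
python3 - <<'E'
from fit import *
T=np.load('Tg.npy')
print(onplane('wrist',[(395,237),(411,237),(427,240),(393,297)],.146,T), onplane('wrist',[(404,209),(177,250)],.12,T))
x=[.586,.098,-.09]
print(M(x,[.02,-.055,.146]),M(x,[.02,-.045,.12]),M(x,[-.085,-.065,.13]),onplane('wrist',[(177,252)],.13,T))
print(r.get_obs()['tool_pos'])
E
```

```text
[[0.59325523 0.04758111 0.146     ]
 [0.5995509  0.04701433 0.146     ]
 [0.6058386  0.04515293 0.146     ]
 [0.59163385 0.02039586 0.146     ]] [[0.60276635 0.04945323 0.12      ]
 [0.49301615 0.03832259 0.12      ]]
[0.60097573 0.04142503 0.146     ] [0.60187452 0.05138456 0.12      ] [0.49550191 0.04090275 0.13      ] [[0.49773488 0.04173897 0.13      ]]
[0.56317324 0.03291065 0.13407617]
```

Emit:
drive_tool --series '[0,0.0225,0,0,-1,0.0012,0.004,0,0.105,-1,0.0012,0.004,0,0.105,-1,0.0012,0.004,0,0.105,-1,0.0012,0.004,0,0.105,-1,0,0,0,0,-1]'

```text
clock: 10.58
tool_pos: [0.6032, 0.0318, 0.1356]
tcp_rot: [179.9, -0.0, 60.7]
contact_force: [0.2, 1.2, 1.6]
finger_gap: -0.002
```

```bash
python3 - <<'E'
from h import *
o=r.get_obs();print(o['tool_pos'],o['tcp_rot'],o['contact_force'],o['clock'])
T=T_tool();b=r.get_image('wrist'); a=r.get_image('top')[125:250,215:370]
cv2.imwrite('pics/i_w.png',b);cv2.imwrite('pics/i_t.png',cv2.resize(a,None,fx=4,fy=4))
E
```

```text
[0.60317065 0.0317906  0.13562004] [ 1.79944786e+02 -4.83182140e-02  6.07415853e+01] [0.20495359 1.15477808 1.63172381] 10.575
```

View pics/i_w.png

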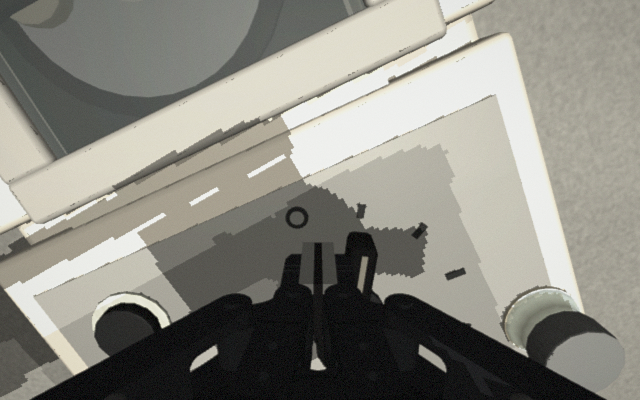

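View pics/i_t.png

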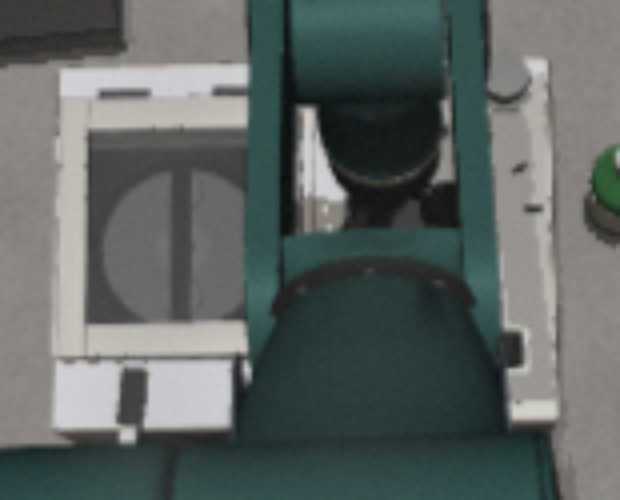

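The lever has clicked to 1: it points at the first tick, around (361,210). I'll continue the sweep.

Emit:
drive_tool --series '[0.0012,0.004,0,0.105,-1,0.0012,0.004,0,0.105,-1,0.0012,0.004,0,0.105,-1,0.0012,0.004,0,0.105,-1,0.0012,0.004,0,0.105,-1,0,0,0,0,-1]'

```text
clock: 11.42
tool_pos: [0.6216, 0.023, 0.1348]
tcp_rot: [-180.0, -0.0, 30.7]
contact_force: [0.7, 0.8, 0.9]
finger_gap: -0.001
```

Emit:
drive_tool --series '[0.0012,0.004,0,0.105,-1,0.0012,0.004,0,0.105,-1,0.0012,0.004,0,0.105,-1,0.0012,0.004,0,0.105,-1,0.0012,0.004,0,0.105,-1,0,0,0,0,-1]'

```text
clock: 12.18
tool_pos: [0.6334, 0.0062, 0.1346]
tcp_rot: [-180.0, -0.0, 0.7]
contact_force: [0.0, 2.1, -0.3]
finger_gap: -0.001
```

```bash
python3 - <<'E'
from h import *
o=r.get_obs();print(o['tool_pos'],o['tcp_rot'],o['contact_force'],o['clock'])
T=T_tool();b=r.get_image('wrist')
cv2.imwrite('pics/j_w.png',b)
E
```

```text
[0.63338435 0.00622278 0.13464527] [-1.79965820e+02 -1.61228589e-02  6.90785314e-01] [ 0.02006322  2.05494048 -0.27338081] 12.175
```

View pics/j_w.png

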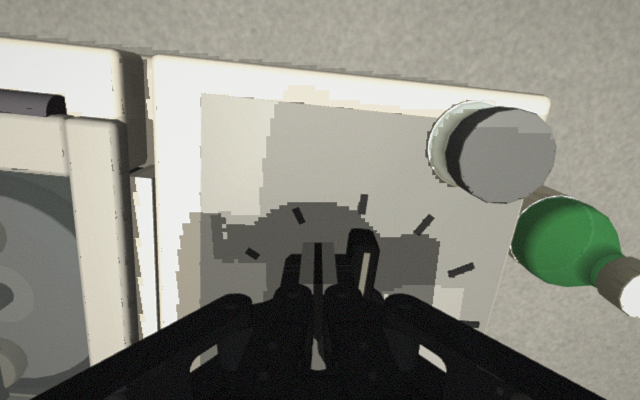

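The lever is at 3, in line with the tick at (363,203). One more click to go.

Emit:
drive_tool --series '[0.0012,0.004,0,0.105,-1,0.0012,0.004,0,0.105,-1,0.0012,0.004,0,0.105,-1,0.0006,0.002,0,0.053,-1,0.0006,0.002,0,0.052,-1,0,0,0,0,-1]'

```text
clock: 12.98
tool_pos: [0.6356, -0.0106, 0.1346]
tcp_rot: [180.0, -0.0, -23.4]
contact_force: [0.3, -0.1, -1.2]
finger_gap: 0.002
```

```bash
python3 - <<'E'
from h import *
o=r.get_obs();print(o['tool_pos'],o['tcp_rot'],o['contact_force'],o['clock'])
T=T_tool();b=r.get_image('wrist')
cv2.imwrite('pics/k_w.png',b)
E
```

```text
[ 0.63556287 -0.01064033  0.13455825] [ 1.79982692e+02 -1.27912583e-02 -2.33729975e+01] [ 0.25724433 -0.0901593  -1.17115897] 12.975
```

View pics/k_w.png

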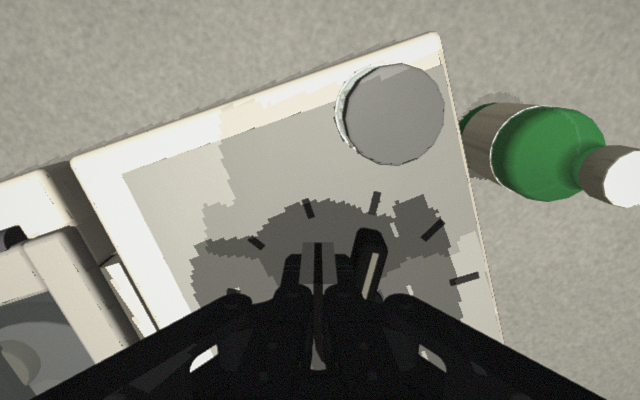

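The lever points at tick 4, around (376,203). I'll back off, lift, check, and go over the start button.

Emit:
drive_tool --series '[0,-0.012,0,0,-1,0,0,-0.04,0,-1,0,0,-0.06,0,-1,0,0,-0.06,0,-1,0,0,-0.05,0,-1,0,0,0,0,-1]'

```text
clock: 13.78
tool_pos: [0.6433, 0.0009, 0.3502]
tcp_rot: [-179.8, -0.6, -23.5]
contact_force: [-0.3, 0.8, -0.2]
finger_gap: -0.0
```

```bash
python3 - <<'E'
from h import *
o=r.get_obs();print(o['tool_pos'],o['tcp_rot'],o['contact_force'],o['clock'])
T=T_tool();b=r.get_image('wrist');a=r.get_image('side')[60:245,240:430]
cv2.imwrite('pics/l_w.png',b);cv2.imwrite('pics/l_s.png',cv2.resize(a,None,fx=3,fy=3))
# cmd estimate after retreat
y=np.radians(-23.4)
print(np.array([.6367,-.0109])+ -.012*np.array([np.sin(y),-np.cos(y)]))
plan(o['tool_pos'],o['tcp_rot'][2],[(.4965,.041,.20,-23.4,4),(.4965,.041,.134,-23.4,3)])
E
```

```text
[0.64325183 0.00093612 0.35024811] [-179.80406342   -0.55955814  -23.46966395] [-0.33004806  0.83929748 -0.20630047] 13.775
[6.41465775e-01 1.13055508e-04]
-0.0376,0.0054,0.0376,-0,-1  [0.607 0.011 0.313]
-0.0377,0.0054,0.0375,-0.001,-1  [0.57  0.021 0.275]
-0.0376,0.0054,0.0376,0,-1  [0.533 0.031 0.238]
-0.0377,0.0054,0.0375,-0,-1  [0.496 0.041 0.2  ]
0,0,0.022,-0,-1  [0.496 0.041 0.178]
0,0,0.022,-0,-1  [0.496 0.041 0.156]
0,0,0.022,-0,-1  [0.496 0.041 0.134]
end [0.4965 0.041  0.134 ] -23.412368165685454
```

View pics/l_w.png

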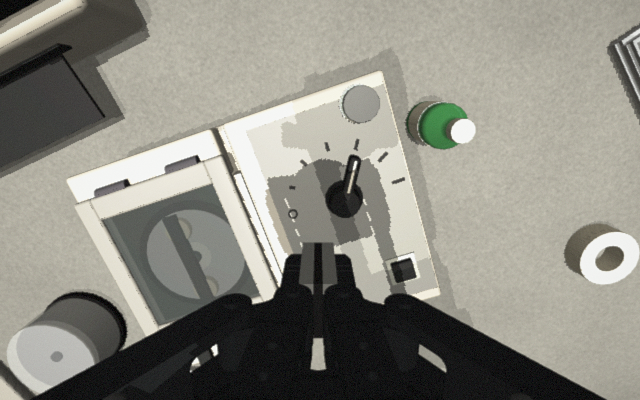

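View pics/l_s.png

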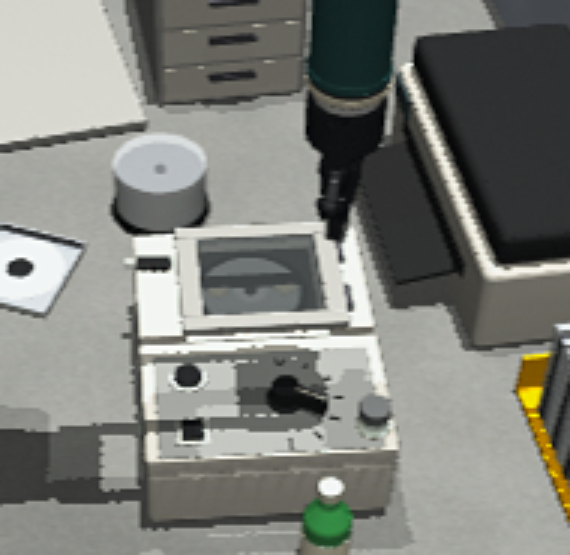

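In the wrist view the lever points at tick 4 at (357,144), and the lid is shut. Next I'll go above the start button.

Emit:
drive_tool --series '[-0.0373,0.005,0.036,0,-1,-0.0373,0.005,0.036,0,-1,-0.0374,0.005,0.036,0,-1,-0.0374,0.005,0.036,0,-1,0,0,0.03,0,-1,0,0,0.03,0,-1,0,0,0,0,-1,0,0,0,0,-1]'

```text
clock: 14.88
tool_pos: [0.4953, 0.042, 0.1405]
tcp_rot: [180.0, 0.1, -23.5]
contact_force: [0.5, -0.3, 0.2]
finger_gap: -0.0
```

```bash
python3 - <<'E'
from h import *
o=r.get_obs();print(o['tool_pos'],o['tcp_rot'],o['contact_force'],o['clock'])
b=r.get_image('wrist');a=r.get_image('side')[60:245,240:430]
cv2.imwrite('pics/m_w.png',b);cv2.imwrite('pics/m_s.png',cv2.resize(a,None,fx=3,fy=3))
E
```

```text
[0.49526867 0.04198918 0.14046859] [ 1.79985601e+02  5.78553336e-02 -2.35471072e+01] [ 0.51903944 -0.28553343  0.152729  ] 14.875
```

View pics/m_w.png

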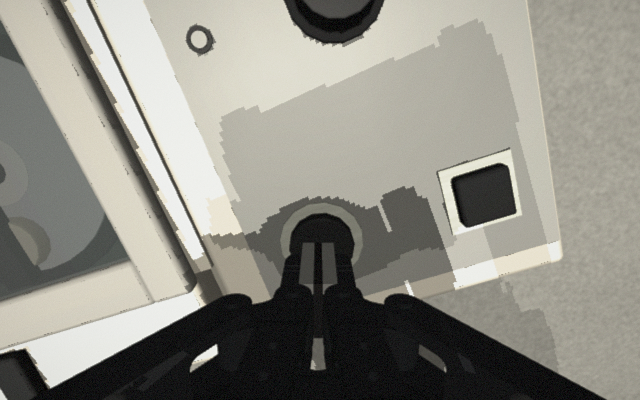

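View pics/m_s.png

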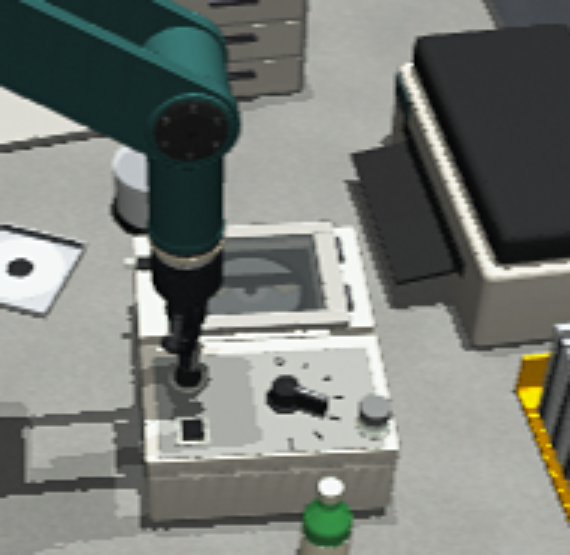

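The fingertip is over the round button, around (321,240). I'll press it in small steps.

Emit:
drive_tool --series '[0,0,0.008,0,-1,0,0,0.004,0,-1,0,0,0.002,0,-1,0,0,0,0,-1,0,0,0,0,-1]'

```text
clock: 15.6
tool_pos: [0.4957, 0.0419, 0.1268]
tcp_rot: [-180.0, -0.0, -23.6]
contact_force: [-0.3, 0.0, 3.5]
finger_gap: -0.0
```

Emit:
drive_tool --series '[0,0,0.001,0,-1,0,0,0.001,0,-1,0,0,0.001,0,-1,0,0,0,0,-1,0,0,0,0,-1]'

```text
clock: 16.23
tool_pos: [0.4958, 0.0419, 0.1248]
tcp_rot: [-180.0, -0.1, -23.6]
contact_force: [-3.2, 0.6, 17.2]
finger_gap: -0.002
```

At 17 N and 5 mm of travel the button has bottomed out. I'll release it and lift away.

Emit:
drive_tool --series '[0,0,-0.01,0,-1,0,0,-0.04,0,-1,0,0,-0.06,0,-1,0,0,-0.06,0,-1,0,0,-0.05,0,-1,-0.04,0,0,0,-1,0,0,0,0,-1,0,0,0,0,-1]'

```text
clock: 17.23
tool_pos: [0.4586, 0.0578, 0.3431]
tcp_rot: [180.0, 0.0, -23.5]
contact_force: [0.6, 0.6, 0.8]
finger_gap: -0.002
```

```bash
python3 - <<'E'
from h import *
o=r.get_obs();print(o['tool_pos'],o['tcp_rot'],o['contact_force'],o['clock'])
b=r.get_image('wrist');a=r.get_image('side')[60:245,240:430]
cv2.imwrite('pics/n_w.png',b);cv2.imwrite('pics/n_s.png',cv2.resize(a,None,fx=3,fy=3))
E
```

```text
[0.45863205 0.05780617 0.34308781] [ 1.79982991e+02  2.75820343e-02 -2.35439326e+01] [0.57810419 0.57395095 0.75051883] 17.225
```

View pics/n_w.png

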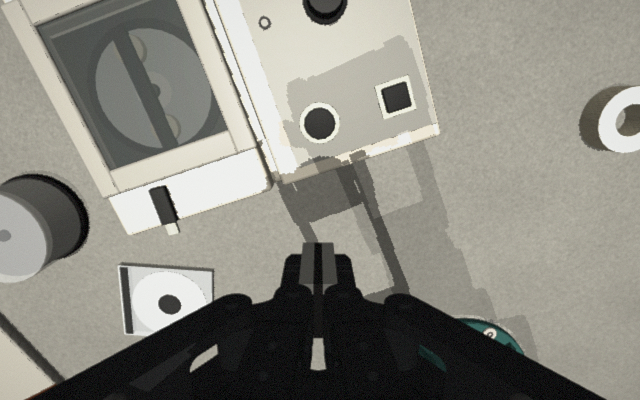

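View pics/n_s.png

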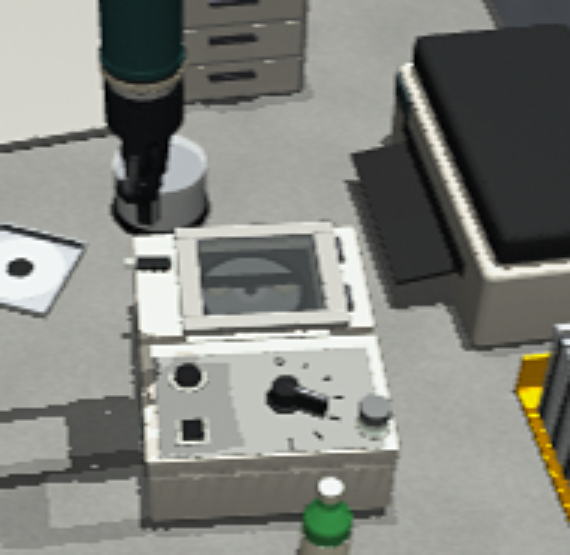

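Both pictures show the lid shut, the lever at 4 (side view, about (315,402)), both buttons out, the bystanders where they were and the arm clear.

```bash
python3 -c "
from bench import r
print(r.job_done())"
```

```text
the job is handed in; nothing more can be done
None
```

I shut the lid, turned the selector to programme 4, and pressed and released the start button, all with the closed fingertip. I handed the job in at about 17 s of the 58 s allowed; no verdict was reported.

- **Lid:** I swept it down along its arc. It stopped dead under the finger at z = 0.133 m with 18 N, which is the shut height.
- **Selector:** It started at off, and I pushed the lever clockwise four clicks. The wrist pictures showed it at 1, 3 and 4; I did not look at 2. The last wrist and side views show it pointing at tick 4.
- **Start button:** I pressed it until it bottomed, at 5 mm of travel with 17 N, then let go.

The last pictures show the lid flat, both buttons out, the bystanders not visibly moved and the arm clear. No check failed. The camera views placed the machine 3 to 4 mm apart from each other, which was within what each push could tolerate.

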